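# Load the heat press and start it

### The arm

A 7-joint arm with a two-finger parallel gripper is mounted at the origin on the work surface. World frame = base frame: x ahead of the robot, y to its left, z up, the work surface at z = 0. Lengths are in m, angles in rad, forces in N, time in s.
With the tool pointing down it reaches from about 0.425 to 0.95 m from the base axis. Payload 16.7 kg.
Tool frame: the origin (TCP) lies midway between the tips of the shut fingers; the grasp point (between the pads) lies 19 mm behind it (bot.pinch_z is the distance from the TCP to the grasp point, in m); x points along the fingers, y is the direction in which the jaws open and shut, and the axes are right-handed (so a half turn about x gives the same grasp; the last joint's range is limited). The gripper opens to 94 mm and grips with 3 to 60 N. Pads are 16 mm wide; open, the fingers measure 119 mm over their backs; the gripper's body (75 mm by 177 mm) begins 78 mm behind the grasp point.
Start: joints at [-1.294, 0.426, 0.074, 1.606, -0.034, 1.111, -0.067], TCP at [0.279, 0.614, 0.205] pointing down, gripper open.
Joint ranges: [-2.85, 2.85], [-0.5, 2.14], [-1.23, 1.37], [0.21, 2.46], [-1.02, 4.16], [0.16, 2.05], [-2.73, 2.73]. Speed limits (rad/s): [1.89, 1.89, 2.39, 2.39, 3.01, 3.01, 3.01].

### API

Orientations are given as a rotation vector (axis times angle).
In Python, from cell import bot, vision, ticket gives the robot as it stands.
- The arm moves only by the shell command python3 -m creep 'ROWS' [OPENING] [FORCE]. ROWS is JSON, one flat list of numbers, 6 for each row, row after row: the shift along the world's x, y, z in m, then the turn, a rotation vector about the world's x, y, z in rad. A call has 1 to 10 rows; each row shifts and turns the commanded pose from where the row before left it; what a row does not reach is not made up. A row lasts 1/8 s, in which the tool goes at most 62.5 mm and 10.7 degrees, less where a joint would pass 70% of its speed; a pose out of reach is approached as far as the arm can. A call with a gripper value outside its range is refused whole. OPENING is the closure, from 0 (fully open) to 1 (shut), set as the call begins (- or left out, the last holds). The fingers move at their own pace and stop on an object; FORCE is the grip in N (left out, the last holds). Time passes only in rows, so rows that do not move let the fingers close. It gives the time, the measured TCP pose, the force and the opening at its end, in the units of the state.
- bot.observe(): the state, without advancing time (a new reading comes with each control period).
- vision.get_image(name): name is "scene" or "top"; returns the picture (400x640x3 uint8, red, green, blue); there is no depth.
- vision.camera_params(name): a dict with "vertical_fov" (degrees; the focal length in pixels is half the picture's height over the tangent of half this angle, whatever the lens; pixels are square), "cx", "cy" (the principal point, pixels), "k1" (the pictures are not rectified: a ray, as slopes to the right and down, at radius r is drawn at 1 + k1 r^2 times it, then the intrinsics apply), "eye" and "rotation" of the camera in the world. Camera axes: x right, y down, z forward; pixel columns grow to the right and rows downward; lengths in m; the calibration is good to about 2 mm. A picture is of the moment at which its call begins. camera_params takes no time and is no camera call.
- ticket.job_done(): hands the job in, once; it reports no verdict.
The state is a dict: "t": time; "q": joint angles; "dq": joint speeds; "joint_torque": joint torques, N m; "ee_pos": TCP position; "ee_rot": TCP orientation; "force": force on the tool from outside, world axes, zero at the start; "torque": the same for the moment, N m; "finger_gap": opening from 0.0 (shut) to 1.0 (fully open).
Only numpy, scipy, OpenCV 4.12 (cv2) and the standard library are available. Lean on these libraries where they do the work, as an engineer would, in place of code of your own. Each camera call takes 0.05 s, during which the arm holds its last target.

### The job

With your fingertips, push the loaded tray of the bench heat press all the way home under the press head, then push the guard gate fully shut in front of it, and then press the start button right down and let go. The plastic housing must ride along lying in the tray's nest; do not press start before the tray is home and the gate is shut, and leave the other things on the bench where they are.

Things in the scene. Friction and masses are not known exactly. Their poses are not given: they have to be found in the camera images.
- press: black heat press, fixed; sizes in mm; bed 440 x 220, top 40 up. Origin on the table; x runs from the operator's front edge (x -200) to the rear column (x 180 on). Head over x 40 to 240: platen underside 118 high, head 200 to 300, knob on top to 365. In front of it stand only a 110 high hinge post (x -85, y 83), a 95 high gate stop post (x -74, y -85) and 70 high side rails (y +-85, x -75 to 45)
- tray (a joint): how far the tray has been pushed in along the press's +x, in m: 0 = pulled right out (as it starts), 0.12 = fully home against its stop. It slides with about 3.5 N of friction plus 12 N per m/s and stays where it is left
- tray_front (a point): centre of the front face of the tray's aluminium push plate: upright plate 110 mm wide, 10 mm thick, from 42 to 90 mm above the table; the point lies 70 mm above the table. Axes parallel to the press's; push along +x. With the tray home the point is at x = -50, y = 0 mm of the press
- nest (a point): centre of the nest floor on the tray (brown plate with six 14 mm high locating blocks), 60 mm above the table, 145 mm behind tray_front; axes parallel to the press's
- housing: open black plastic housing shell 80 x 50 x 20 mm, 50 g, lying loose in the nest; origin at the centre of its underside
- gate (a joint): opening angle of the guard gate, rad: 0 = shut across the bed in front of the tray, 1.6 to 1.85 at the start, at most 2.0. Upright aluminium plate 6 mm thick, 6 to 162 mm from its hinge axis, 44 to 106 mm above the table. Stiff hinge, 0.08 N m: stays where left. Opening carries the free edge from the press's -y towards its -x
- gate_hinge (a point): point on the gate's vertical hinge axis, 75 mm above the table (x -85, y +83 mm of the press); axes turn with the gate
- gate_push (a point): point on the gate's outer face, 110 mm from the hinge axis and 75 mm above the table; its own x axis points into the gate at a right angle to the face, the direction to push to shut it; its y axis points from the free edge to the hinge
- start_top (a point): centre of the top of the start button, a black round push button 36 mm across in a grey collar on the start box; pressed straight down 6 mm against a spring that takes 5 N when fully down; comes up again when let go
- start (a joint): how far the start button is pressed, in m: 0 = up, 0.006 = fully down
- start_box: grey start box 100 x 80 x 45 mm, fixed to the table; origin at the centre of its underside
- bottle: white plastic bottle 50 mm across, 130 mm high, bystander; origin at the centre of its underside
- cup: steel cup 64 mm across, 60 mm high, bystander; origin at the centre of its underside
- spare: second black housing shell 80 x 50 x 20 mm lying on the table, bystander; origin at the centre of its underside

How it is judged:
On the way, in this order (a step that is already met when the one before it is completed fails the run):
1. the tray is fully home (value of joint tray above 0.116 m), for 0.2 s.
2. the gate is shut with the tray home (value of joint gate below 0.06 rad and value of joint tray above 0.116 m), for 0.2 s.
3. the start button is pressed with tray and gate shut (all of step 2 and value of joint start above 0.004 m).
At the end, for the whole second after the job is handed in: tray within 4 mm of its stop, gate within 0.06 rad of shut, start button up again after having been pressed at least 4 mm, housing at rest in the nest (within 8 mm sideways, 5 mm in height) (all of step 2 and value of joint start below 0.002 m and horizontal distance between housing and nest below 0.008 m and z of housing in the frame of nest below 0.005 m and linear speed of housing below 0.02 m/s); the robot touches nothing.
It fails at once if start pressed before tray and gate are shut (value of joint start above 0.003 m and (value of joint tray below 0.114 m or value of joint gate above 0.08 rad)).
It fails at once if the housing lifted or knocked out of its nest (z of housing in the frame of nest above 0.01 m or horizontal distance between housing and nest above 0.015 m).
It fails at once if a bystander moved more than 25 mm (distance of any of bottle, cup, spare from where it was at the start of the episode above 0.025 m).
It also fails if it takes over 66 s, if anything falls off the work surface, if the arm or the gripper's body presses on something with over 40 N, if the wrist force passes 120 N, or if a joint passes its speed limit or range.

## Working session

There is one attempt and no reset: what is moved stays moved. The work goes in short steps, Python scripts to look and compute and a shell command to move; the robot and the scene stay as the last step left them, time stands still between calls to the robot, and variables do not carry over. Pictures are saved under pics/ and viewed, and the job is handed in when it is done.

```bash
ls; mkdir -p pics; python3 - <<'E'
from cell import bot, vision, ticket
import cv2
for n in("scene","top"):
    im=vision.get_image(n); cv2.imwrite(f"pics/{n}0.png",im[:,:,::-1]); print(n,vision.camera_params(n))
s=bot.observe();print(s)
E
```

```text
pics
scene {'vertical_fov': 45.30811740010671, 'cx': 320.2960891497721, 'cy': 198.57407211378353, 'k1': -0.08620526065366342, 'eye': array([ 1.04381487, -0.67145326,  0.79334197]), 'rotation': array([-2.1914619 , -0.85529939,  0.34459313])}
top {'vertical_fov': 44.31014234907208, 'cx': 313.77189522188536, 'cy': 205.17445272352313, 'k1': -0.09521676606470593, 'eye': array([ 0.43587413, -0.09891433,  1.42383157]), 'rotation': array([-2.19381265,  2.15144975, -0.10803202])}
{'t': 0.1, 'q': array([-1.29349972,  0.42670752,  0.07385017,  1.60650578, -0.03411879,
        1.11079422, -0.06712412]), 'dq': array([ 0.00158638, -0.00176722, -0.00134412, -0.00099445, -0.00050418,
       -0.00079979,  0.00010058]), 'joint_torque': array([ 6.20193037e-03, -9.37460446e+01,  3.67598645e+00, -4.55038047e+01,
       -4.86060174e-02,  1.69191981e-02,  8.50921833e-05]), 'ee_pos': array([0.27928084, 0.61409792, 0.20483658]), 'ee_rot': array([ 0.33389764,  1.54492544, -0.335702  ]), 'force': array([-0.56234452,  0.65778527, -0.28446023]), 'torque': array([0.04723006, 0.01251667, 0.01325751]), 'finger_gap': 1.0009967439540488}
```

View pics/scene0.png

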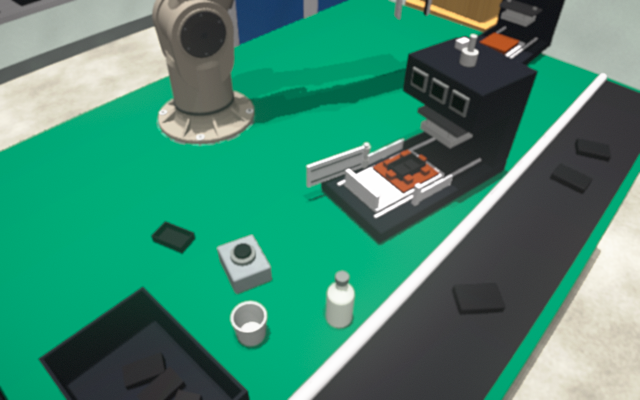

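View pics/top0.png

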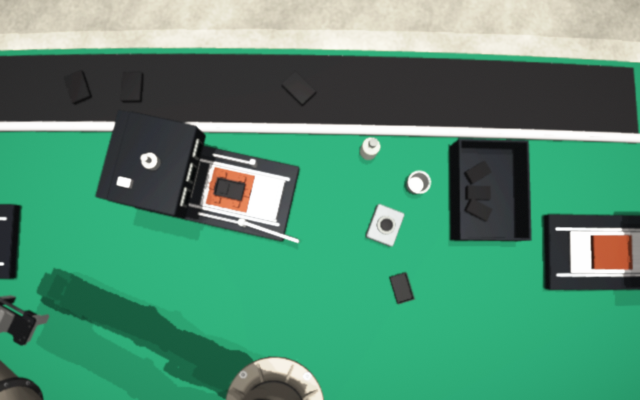

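```bash
cat > h.py <<'E'
import numpy as np, cv2
from cell import bot, vision, ticket
from scipy.spatial.transform import Rotation as R
def cam(n):
    p=vision.camera_params(n); f=200/np.tan(np.radians(p['vertical_fov'])/2)
    return p,f,R.from_rotvec(p['rotation']).as_matrix()
def ray(n,u,v):
    p,f,M=cam(n); a=np.array([(u-p['cx'])/f,(v-p['cy'])/f]); b=a.copy()
    for _ in range(20): b=a/(1+p['k1']*(b@b))
    return p['eye'],M@np.array([b[0],b[1],1])
def plane(n,u,v,z):
    e,d=ray(n,u,v); return e+d*(z-e[2])/d[2]
def proj(n,X):
    p,f,M=cam(n); c=M.T@(np.asarray(X)-p['eye']); b=c[:2]/c[2]; b=b*(1+p['k1']*(b@b)); return b*f+[p['cx'],p['cy']]
def crop(im,x0,y0,x1,y1,k,name):
    cv2.imwrite('pics/'+name,cv2.resize(im[y0:y1,x0:x1],None,fx=k,fy=k,interpolation=cv2.INTER_CUBIC))
E
python3 - <<'E'
from h import *
t=cv2.imread('pics/top0.png'); s=cv2.imread('pics/scene0.png')
crop(t,90,100,310,260,3.6,'t1.png'); crop(s,290,120,490,260,4,'s1.png')
crop(t,340,120,460,310,3,'t2.png')
for n,u,v in [('top',275,395)]: print(plane(n,u,v,0))
E
```

```text
[ 0.02925824 -0.00095835  0.        ]
```

View pics/t1.png

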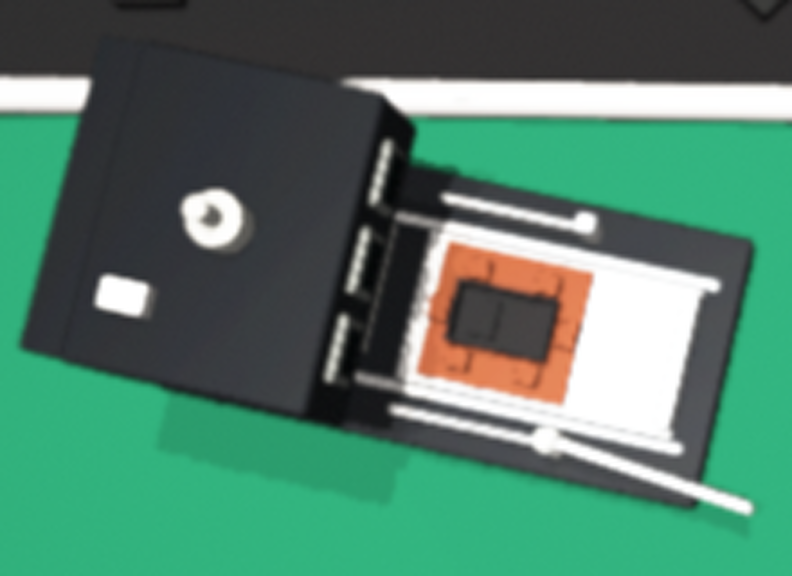

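View pics/s1.png

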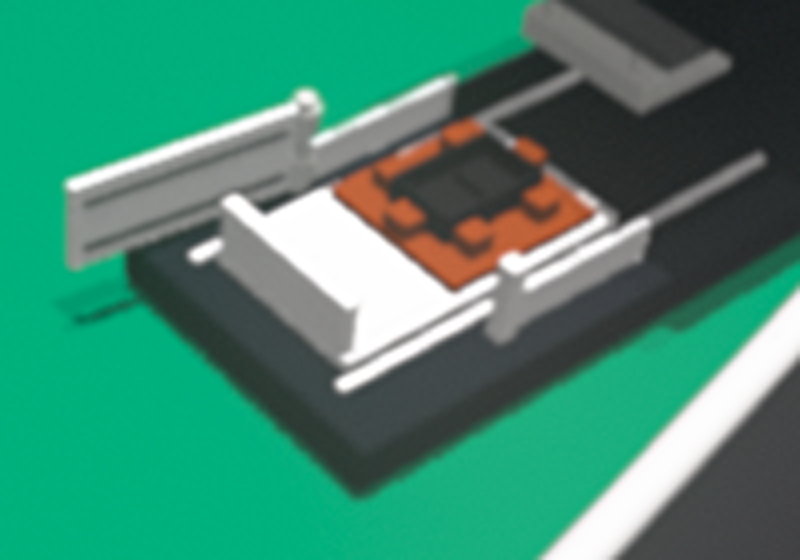

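View pics/t2.png

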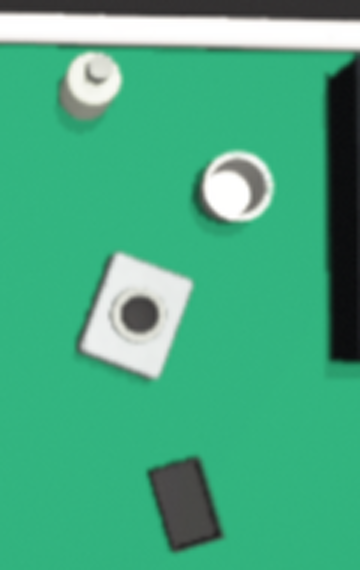

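```bash
python3 - <<'E'
from h import *
from scipy.optimize import least_squares
T=lambda x,y:('top',(x+.5)/3.6-.5+90,(y+.5)/3.6-.5+100)
S=lambda x,y:('scene',(x+.5)/4-.5+290,(y+.5)/4-.5+120)
L=[((-.2,-.11,.04),T(752,240)),((-.2,.11,.04),T(694,508)),((-.074,-.085,.095),T(586,222)),((-.085,.083,.11),T(547,440)),
((-.2,-.11,.04),S(358,452)),((-.2,.11,.04),S(130,255)),((-.085,.083,.11),S(308,97)),((-.074,-.085,.095),S(512,260))]
P=[]
for X,m in L:
    P.append(plane(*m,X[2])); print(X,m[0],P[-1].round(4))
A=np.array([l[0][:2] for l in L]);B=np.array(P)[:,:2]
# rigid fit
a=A-A.mean(0);b=B-B.mean(0);th=np.arctan2((a[:,0]*b[:,1]-a[:,1]*b[:,0]).sum(),(a*b).sum())
Rm=np.array([[np.cos(th),-np.sin(th)],[np.sin(th),np.cos(th)]]);o=B.mean(0)-Rm@A.mean(0)
print('th',th,'o',o);print(((A@Rm.T+o)-B).round(4))
inv=lambda q:Rm.T@(q[:2]-o)
print('plate top', [inv(plane(*m,.09)).round(4) for m in (T(702,288),T(672,432),S(230,200),S(352,310))])
g=[inv(plane(*m,.106)) for m in (T(750,508),S(72,185))];print('gate end',g)
for q in g: d=q-[-.085,.083]; print(np.hypot(*d),'open angle',np.arctan2(-d[0],-d[1]))
# button
U=lambda x,y:('top',(x+.5)/3-.5+340,(y+.5)/3-.5+120)
for z in(.045,.05,.055): print(z,plane(*U(139,314),z).round(4))
for m in ((119,252),(192,281),(157,379),(78,349)): print('box',plane(*U(*m),.045).round(4))
print('bottle',plane(*U(97,68),.13),'cup',plane(*U(237,187),.06))
for n in((187,505),):print('spare',plane(*U(*n),.02))
for p in [(-.17,0,.07),(-.05,0,.07),(-.025,0,.06)]: print(p,(Rm@p[:2]+o).round(4))
s=cv2.imread('pics/scene0.png');crop(s,200,220,370,350,4.6,'s2.png')
print(R.from_rotvec(bot.observe()['ee_rot']).as_matrix().round(3))
E
```

```text
(-0.2, -0.11, 0.04) top [ 0.6812 -0.0551  0.04  ]
(-0.2, 0.11, 0.04) top [ 0.4684 -0.0146  0.04  ]
(-0.074, -0.085, 0.095) top [0.683  0.0701 0.095 ]
(-0.085, 0.083, 0.11) top [0.515  0.0921 0.11  ]
(-0.2, -0.11, 0.04) scene [ 0.6808 -0.062   0.04  ]
(-0.2, 0.11, 0.04) scene [ 0.4856 -0.0277  0.04  ]
(-0.085, 0.083, 0.11) scene [0.5195 0.0906 0.11  ]
(-0.074, -0.085, 0.095) scene [0.6828 0.0676 0.095 ]
th 1.3888427478237093 o [0.61435188 0.15765419]
[[ 0.0051 -0.0038]
 [ 0.0016 -0.0046]
 [ 0.0015 -0.0006]
 [ 0.0023 -0.003 ]
 [ 0.0055  0.003 ]
 [-0.0157  0.0086]
 [-0.0022 -0.0015]
 [ 0.0018  0.0019]]
plate top [array([-0.1705, -0.0519]), array([-0.1709,  0.0602]), array([-0.1657,  0.0527]), array([-0.1715, -0.0572])]
gate end [array([-0.2408607 ,  0.10483132]), array([-0.24233521,  0.10122613])]
0.15738222069060795 open angle 1.7099603544082853
0.15838736891362226 open angle 1.6861249134957383
0.045 [ 0.5199 -0.3053  0.045 ]
0.05 [ 0.5196 -0.3046  0.05  ]
0.055 [ 0.5193 -0.3038  0.055 ]
box [ 0.5781 -0.286   0.045 ]
box [ 0.552  -0.3553  0.045 ]
box [ 0.4593 -0.3226  0.045 ]
box [ 0.4861 -0.2482  0.045 ]
bottle [ 0.73468775 -0.25394028  0.13      ] cup [ 0.6400872  -0.39500533  0.06      ]
spare [ 0.34095312 -0.35621074  0.02      ]
(-0.17, 0, 0.07) [ 0.5836 -0.0095]
(-0.05, 0, 0.07) [0.6053 0.1085]
(-0.025, 0, 0.06) [0.6098 0.1331]
[[-0.     0.414  0.91 ]
 [-0.001  0.91  -0.414]
 [-1.    -0.001  0.   ]]
```

View pics/s2.png

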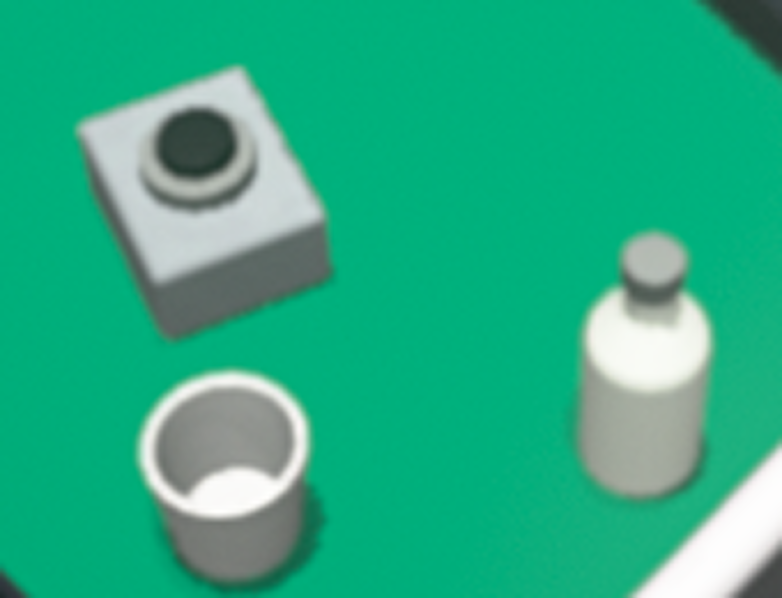

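```bash
python3 - <<'E'
from h import *
T=lambda x,y:('top',(x+.5)/3.6-.5+90,(y+.5)/3.6-.5+100)
S=lambda x,y:('scene',(x+.5)/4-.5+290,(y+.5)/4-.5+120)
L=[((-.2,-.11,.04),T(752,240)),((-.2,.11,.04),T(694,508)),((-.074,-.085,.095),T(586,222)),((-.085,.083,.11),T(547,440)),
((-.2,-.11,.04),S(358,452)),((-.085,.083,.11),S(308,97)),((-.074,-.085,.095),S(512,260)),((-.17,-.055,.09),T(702,288)),((-.17,.055,.09),T(672,432)),((-.17,.055,.09),S(230,200)),((-.17,-.055,.09),S(352,310))]
P=np.array([plane(*m,X[2]) for X,m in L])
A=np.array([l[0][:2] for l in L]);B=P[:,:2]
a=A-A.mean(0);b=B-B.mean(0);th=np.arctan2((a[:,0]*b[:,1]-a[:,1]*b[:,0]).sum(),(a*b).sum())
Rm=np.array([[np.cos(th),-np.sin(th)],[np.sin(th),np.cos(th)]]);o=B.mean(0)-Rm@A.mean(0)
print('th',th,'o',o);print(((A@Rm.T+o)-B).round(4))
inv=lambda q:Rm.T@(q[:2]-o)
for m in (T(750,508),S(72,185)):
    d=inv(plane(*m,.106))-[-.085,.083]; print(np.hypot(*d),'open angle',np.arctan2(-d[0],-d[1]))
e1,d1=ray('top',(139+.5)/3-.5+340,(314.5)/3-.5+120); e2,d2=ray('scene',197.5/4.6-.5+200,143.5/4.6-.5+220)
t=np.linalg.lstsq(np.c_[d1,-d2],e2-e1,rcond=None)[0]; print(e1+d1*t[0],e2+d2*t[1])
for p in [(-.17,0),(-.2,0),(-.05,0),(-.025,0),(-.085,.083)]: print(p,(Rm@p+o).round(4))
open('press.txt','w').write(f"{th} {o[0]} {o[1]}")
E
```

```text
th 1.3694132778693222 o [0.61542256 0.15827996]
[[ 0.002  -0.0045]
 [-0.0007 -0.0011]
 [ 0.0009 -0.0014]
 [ 0.0021 -0.0005]
 [ 0.0024  0.0023]
 [-0.0024  0.001 ]
 [ 0.0011  0.0012]
 [ 0.0007  0.0002]
 [ 0.0033  0.0023]
 [-0.005  -0.0016]
 [-0.0043  0.0021]]
0.1597031882375365 open angle 1.684097668667855
0.16073179778593205 open angle 1.6606488814841263
[ 0.5191511  -0.30340091  0.05767914] [ 0.5188054  -0.30381326  0.05771978]
(-0.17, 0) [ 0.5814 -0.0083]
(-0.2, 0) [ 0.5754 -0.0377]
(-0.05, 0) [0.6054 0.1093]
(-0.025, 0) [0.6104 0.1338]
(-0.085, 0.083) [0.5171 0.0916]
```

```bash
python3 -m creep '[0,0,0.05,0,0,0, 0,-0.02,0.04,0,0,-0.08, 0.01,-0.05,0.02,0,0,-0.1, 0.01,-0.05,0.01,0,0,-0.1]' 1 20; python3 -c "
from h import *
s=bot.observe();print(s['q'],s['ee_pos'],s['finger_gap']);print(R.from_rotvec(s['ee_rot']).as_matrix().round(3))"
```

```text
t: 0.6
ee_pos: [0.2997, 0.4933, 0.3262]
ee_rot: [0.556, 1.499, -0.555]
force: [0.6, 0.1, 1.0]
finger_gap: 0.612
[-1.26724278  0.17742546  0.15281911  1.68119285 -0.02807278  1.28431702
 -0.2478105 ] [0.29965813 0.49327419 0.32624321] 0.611769571925051
[[ 0.     0.652  0.759]
 [ 0.001  0.759 -0.652]
 [-1.     0.001 -0.   ]]
```

```bash
python3 -m creep '[0.02,-0.045,0,0,0,-0.1, 0.015,-0.05,0,0,0,-0.1, 0.01,-0.05,0,0,0,-0.1, 0.01,-0.05,0,0,0,-0.1, 0.01,-0.05,0,0,0,-0.11]'; python3 -c "
from h import *
s=bot.observe();print(s['q'],s['ee_pos'],s['finger_gap']);print(R.from_rotvec(s['ee_rot']).as_matrix().round(3))"
```

```text
t: 1.23
ee_pos: [0.3645, 0.2476, 0.3253]
ee_rot: [0.947, 1.355, -0.947]
force: [1.2, -0.2, 0.6]
finger_gap: 0.079
[-1.08400597 -0.08777757  0.31964754  1.95172664  0.02859417  1.27345965
 -0.42337383] [0.36445388 0.24762705 0.3253027 ] 0.07904287663854431
[[-0.     0.939  0.343]
 [ 0.     0.343 -0.939]
 [-1.    -0.    -0.   ]]
```

```bash
python3 -m creep '[0.02,-0.05,0,0,0,-0.11, 0.02,-0.05,0,0,0,-0.11, 0.02,-0.05,0,0,0,-0.11, 0.025,-0.05,0,0,0,-0.11, 0.03,-0.05,-0.01,0,0,-0.11, 0.045,-0.03,-0.02,0,0,0, 0.05,-0.02,-0.04,0,0,0]'; python3 -c "
from h import *
s=bot.observe();print(s['q'],s['ee_pos'],s['finger_gap']);print(R.from_rotvec(s['ee_rot']).as_matrix().round(3))"
```

```text
t: 2.1
ee_pos: [0.5731, -0.0508, 0.2587]
ee_rot: [1.355, 1.108, -1.349]
force: [-0.4, 2.8, 1.3]
finger_gap: 0.006
[-0.65500297  0.26538594  0.77252743  1.80683055 -0.20340206  1.1470013
 -0.0128522 ] [ 0.5730846  -0.05078753  0.25872028] 0.0062191743577947635
[[ 0.003  0.981 -0.195]
 [ 0.001 -0.195 -0.981]
 [-1.     0.003 -0.001]]
```

```bash
python3 -m creep '[0,0,-0.05,0,0,0, 0,0,-0.05,0,0,0, 0,0,-0.05,0,0,0, 0,0,-0.038,0,0,0, 0,0,0,0,0,0]'; python3 -c "
from h import *
s=bot.observe();print(s['ee_pos'],s['force'])
a=vision.get_image('scene')[:,:,::-1];b=vision.get_image('top')[:,:,::-1]
crop(a,250,80,490,260,3.3,'s3.png');crop(b,90,100,330,280,3.3,'t3.png')"
```

```text
t: 2.72
ee_pos: [0.5691, -0.0494, 0.0681]
ee_rot: [1.349, 1.112, -1.357]
force: [0.2, 1.6, 0.3]
finger_gap: 0.006
[ 0.56912662 -0.0494016   0.06807001] [0.16252861 1.61005832 0.29690972]
```

View pics/s3.png

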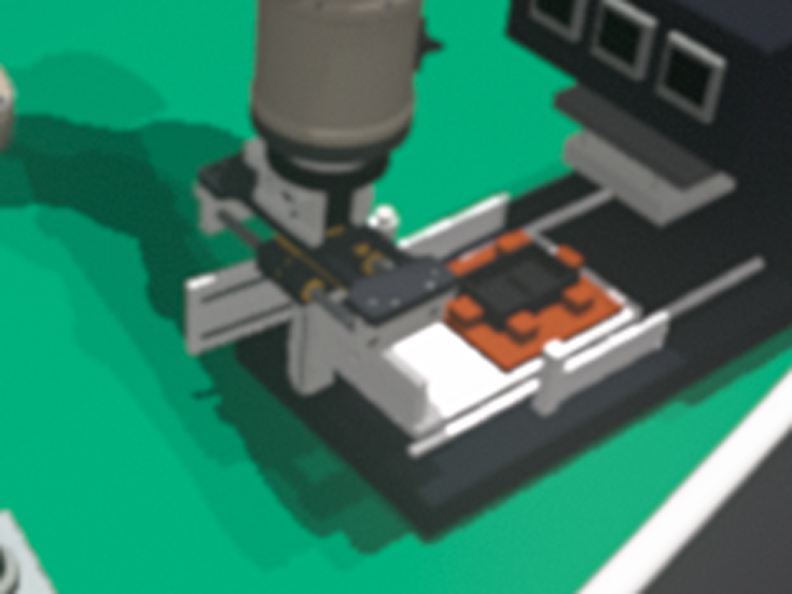

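View pics/t3.png

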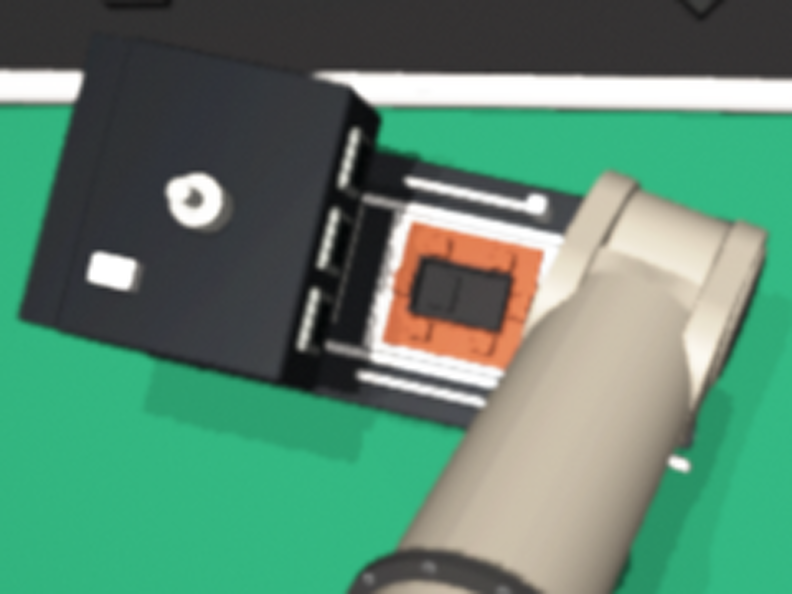

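```bash
cat > st.py <<'E'
from h import *
th,ox,oy=map(float,open('press.txt').read().split())
s=bot.observe();d=s['ee_pos'][:2]-[ox,oy];c,sn=np.cos(th),np.sin(th)
print('press xy',(d@[c,sn]).round(4),(d@[-sn,c]).round(4),'z',s['ee_pos'][2].round(4),'F along',(s['force'][:2]@[c,sn]).round(2),s['force'].round(1),'q',s['q'].round(2),'t',s['t'])
E
python3 -m creep '[0.002,0.0098,0,0,0,0, 0.002,0.0098,0,0,0,0, 0.002,0.0098,0,0,0,0, 0.002,0.0098,0,0,0,0, 0.003,0.0147,0,0,0,0, 0.003,0.0147,0,0,0,0]'; python3 st.py
python3 -c "
from h import *
a=vision.get_image('scene')[:,:,::-1]
crop(a,250,20,490,260,2.4,'s4.png')"
```

```text
t: 3.58
ee_pos: [0.5852, 0.0195, 0.0704]
ee_rot: [1.352, 1.109, -1.353]
force: [0.4, -4.9, 3.9]
finger_gap: 0.004
press xy -0.142 0.0018 z 0.0704 F along -4.77 [ 0.4 -4.9  3.9] q [-0.63  0.51  0.64  1.95 -0.42  0.81  0.04] t 3.575
```

View pics/s4.png

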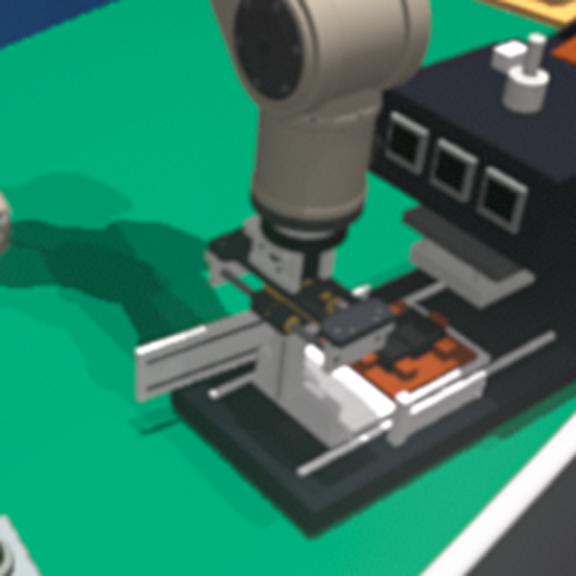

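```bash
python3 -m creep '[0.003,0.0147,0,0,0,0, 0.003,0.0147,0,0,0,0, 0.003,0.0147,0,0,0,0, 0.002,0.0098,-0.001,0,0,0]'; python3 st.py
python3 -c "
from h import *
a=vision.get_image('scene')[:,:,::-1]
crop(a,250,20,490,260,2.4,'s5.png');a=vision.get_image('top')[:,:,::-1]
crop(a,90,100,330,280,3.3,'t5.png')"
```

```text
t: 4.12
ee_pos: [0.5961, 0.0742, 0.0691]
ee_rot: [1.352, 1.11, -1.352]
force: [0.7, -4.4, 2.7]
finger_gap: 0.005
press xy -0.0863 0.0021 z 0.0691 F along -4.16 [ 0.7 -4.4  2.7] q [-0.71  0.54  0.63  1.92 -0.42  0.82 -0.04] t 4.125
```

View pics/s5.png

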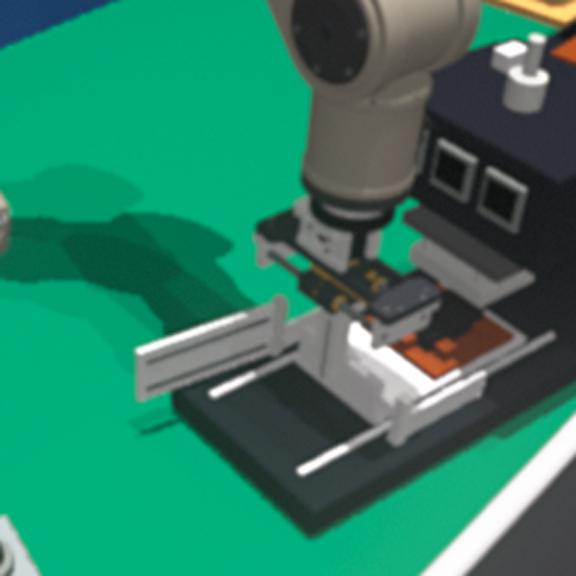

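View pics/t5.png

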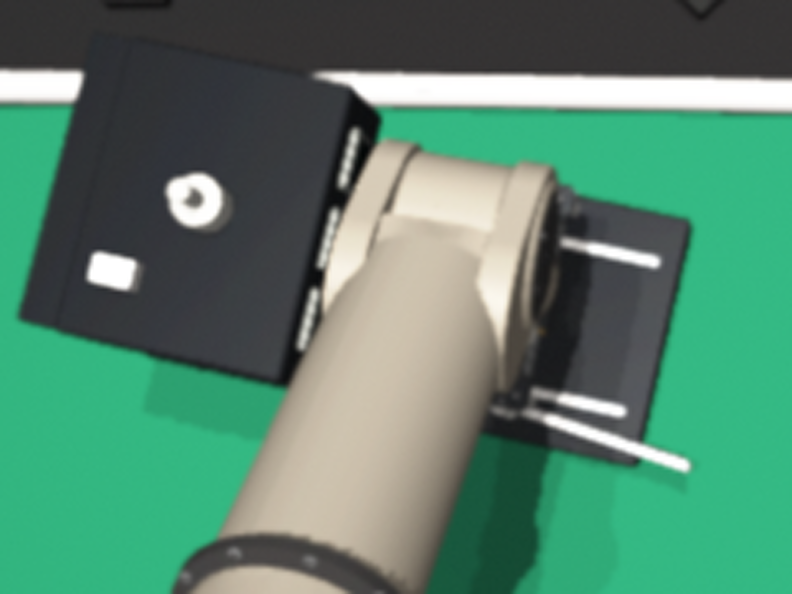

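```bash
python3 -c "
from h import *
p=bot.observe()['ee_pos']
for z in (.07,.17,.25,.3,.35,.4,.45,.5):
  for n,k,o in(('scene',2.4,(250,20)),('top',3.3,(90,100))): print(z,n,((proj(n,[p[0],p[1],z])-o)*k).round())
"
```

```text
0.07 scene [328. 370.]
0.07 top [531. 309.]
0.17 scene [341. 287.]
0.17 top [515. 294.]
0.25 scene [351. 213.]
0.25 top [500. 280.]
0.3 scene [359. 162.]
0.3 top [490. 270.]
0.35 scene [366. 108.]
0.35 top [479. 259.]
0.4 scene [375.  51.]
0.4 top [467. 248.]
0.45 scene [383. -11.]
0.45 top [453. 235.]
0.5 scene [392. -77.]
0.5 top [438. 220.]
```

```bash
python3 -m creep '[0.002,0.0098,0,0,0,0, 0.002,0.0098,0,0,0,0, 0.001,0.0049,0,0,0,0, 0,0,0,0,0,0]'; python3 st.py
```

```text
t: 4.72
ee_pos: [0.6011, 0.0986, 0.0692]
ee_rot: [1.352, 1.111, -1.351]
force: [-0.0, -0.6, 0.4]
finger_gap: 0.009
press xy -0.0613 0.0021 z 0.0692 F along -0.6 [-0.  -0.6  0.4] q [-0.74  0.55  0.63  1.9  -0.43  0.83 -0.08] t 4.725
```

```bash
python3 -m creep '[0.001,0.0049,0,0,0,0, 0.0004,0.002,0,0,0,0, 0,0,0,0,0,0]'; python3 st.py
```

```text
t: 5.1
ee_pos: [0.6019, 0.1019, 0.0693]
ee_rot: [1.351, 1.108, -1.356]
force: [-5.1, -14.5, 5.7]
finger_gap: 0.006
press xy -0.058 0.002 z 0.0693 F along -15.22 [ -5.1 -14.5   5.7] q [-0.74  0.55  0.63  1.89 -0.43  0.83 -0.09] t 5.1
```

```bash
python3 -m creep '[-0.002,-0.0098,0,0,0,0, -0.004,-0.0196,0,0,0,0, 0,-0.01,0.05,0,0,0, 0,-0.02,0.05,0,0,0, -0.03,-0.02,0.02,0,0,0, -0.045,-0.01,0,0,0,0, -0.045,-0.01,0,0,0,0,0,0,0,0,0,0]'; python3 st.py;python3 -c "
from h import *
a=vision.get_image('scene')[:,:,::-1]
crop(a,250,20,490,260,2.4,'s6.png');a=vision.get_image('top')[:,:,::-1]
crop(a,90,100,330,280,3.3,'t6.png')"
```

```text
t: 6.1
ee_pos: [0.4737, 0.0042, 0.1892]
ee_rot: [1.355, 1.112, -1.352]
force: [1.1, -0.1, 0.6]
finger_gap: 0.005
press xy -0.1793 0.1081 z 0.1892 F along 0.11 [ 1.1 -0.1  0.6] q [-0.88  0.13  0.81  2.1  -0.12  0.96 -0.2 ] t 6.1
```

View pics/s6.png

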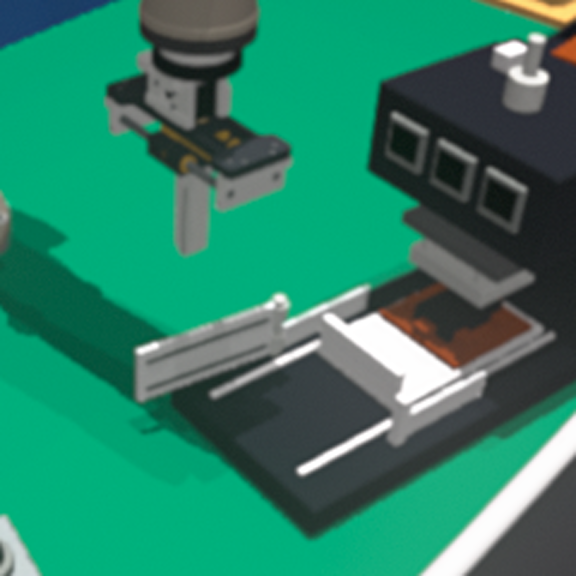

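View pics/t6.png

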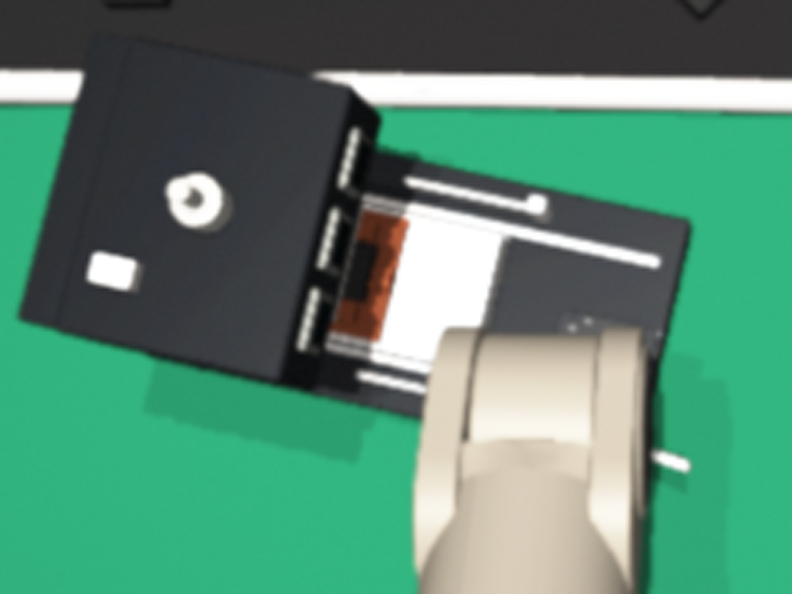

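```bash
python3 -m creep '[-0.028,-0.004,0,0,0,0, 0,0,-0.03,0,0,0, 0,0,-0.04,0,0,0, 0,0,-0.042,0,0,0, 0,0,0,0,0,0]'; python3 st.py;python3 - <<'E'
from h import *
T=lambda x,y:('top',(x+.5)/3.3-.5+90,(y+.5)/3.3-.5+100)
th,ox,oy=map(float,open('press.txt').read().split());c,s=np.cos(th),np.sin(th)
M=np.array([[c,-s],[s,c]]);o=np.array([ox,oy])
for m in((508,240),(490,325)): print(M.T@(plane(*T(*m),.09)[:2]-o))
# gate path: TCP world for opening angles
prev=None
for a in (1.67,1.5,1.3,1.1,.9,.7,.5,.3,.15,.05,0):
    u=np.array([-np.sin(a),-np.cos(a)]);p=np.array([np.cos(a),-np.sin(a)])
    P=np.array([-.085,.083])+.105*u-p*(.003+.008*abs(np.cos(a))+.0125*abs(np.sin(a)))
    W=M@P+o; print(a,P.round(4),W.round(4),None if prev is None else (W-prev).round(4));prev=W
E
```

```text
t: 6.82
ee_pos: [0.4474, 0.0001, 0.0753]
ee_rot: [1.348, 1.11, -1.358]
force: [0.5, -0.9, 1.5]
finger_gap: 0.004
press xy -0.1886 0.133 z 0.0753 F along -0.8 [ 0.5 -0.9  1.5] q [-0.78  0.3   0.74  2.25 -0.32  0.7  -0.01] t 6.825
[-0.05545775 -0.04928244]
[-0.05749254  0.02334832]
1.67 [-0.1879  0.1096] [ 0.4705 -0.0039] None
1.5 [-0.1909  0.0916] [ 0.4875 -0.0104] [ 0.017  -0.0065]
1.3 [-0.1908  0.0715] [ 0.5072 -0.0143] [ 0.0197 -0.0039]
1.1 [-0.1866  0.0512] [ 0.5279 -0.0143] [ 0.0207 -0.    ]
0.9 [-0.1783  0.0316] [ 0.5488 -0.0101] [0.0208 0.0043]
0.7 [-0.1658  0.0138] [ 0.5688 -0.0014] [0.02   0.0087]
0.5 [-0.1494 -0.0015] [0.587  0.0116] [0.0182 0.013 ]
0.3 [-0.1297 -0.0131] [0.6023 0.0286] [0.0153 0.0169]
0.15 [-0.1133 -0.0189] [0.6113 0.0435] [0.009  0.0149]
0.05 [-0.1018 -0.0213] [0.6159 0.0542] [0.0046 0.0108]
0 [-0.096 -0.022] [0.6178 0.0598] [0.0019 0.0056]
```

```bash
python3 - <<'E'
from h import *
b=vision.get_image('top')[:,:,::-1].copy();cv2.imwrite('pics/top7.png',b)
a=cv2.imread('pics/top0.png')
th,ox,oy=map(float,open('press.txt').read().split());c,s=np.cos(th),np.sin(th)
M=np.array([[c,-s],[s,c]]);o=np.array([ox,oy])
# plate-top-front edge: brightness profile along press x at z=.09, several y
for im,lab,x0,x1 in((a,'start',-.19,-.15),(b,'now',-.075,-.02)):
  g=cv2.cvtColor(im,cv2.COLOR_BGR2GRAY).astype(np.float32)
  for y in(-.04,-.03,-.02,-.01,0,.01):
    xs=np.arange(x0,x1,.0005); P=np.array([proj('top',[*(M@[x,y]+o),.09]) for x in xs],np.float32)
    v=cv2.remap(g,P[:,0:1],P[:,1:2],cv2.INTER_LINEAR)[:,0]
    i=np.argmax(np.diff(v)); h=(v.min()+v.max())/2; j=np.argmax(v>h)
    print(lab,y,'mid',xs[j].round(4),'grad',xs[i].round(4),v.min(),v.max())
crop(b,200,130,310,240,5,'t7.png')
E
```

```text
start -0.04 mid -0.17 grad -0.171 77.25 255.0
start -0.03 mid -0.17 grad -0.1695 78.75 255.0
start -0.02 mid -0.17 grad -0.1705 77.578125 255.0
start -0.01 mid -0.17 grad -0.17 78.28125 255.0
start 0 mid -0.17 grad -0.171 79.0 255.0
start 0.01 mid -0.17 grad -0.1705 81.0 255.0
now -0.04 mid -0.0505 grad -0.0495 70.20703 255.0
now -0.03 mid -0.0505 grad -0.0505 72.28125 255.0
now -0.02 mid -0.0505 grad -0.05 73.21289 255.0
now -0.01 mid -0.0505 grad -0.0505 72.31152 255.0
now 0 mid -0.0505 grad -0.051 72.9375 255.0
now 0.01 mid -0.0505 grad -0.0505 75.09766 255.0
```

View pics/t7.png

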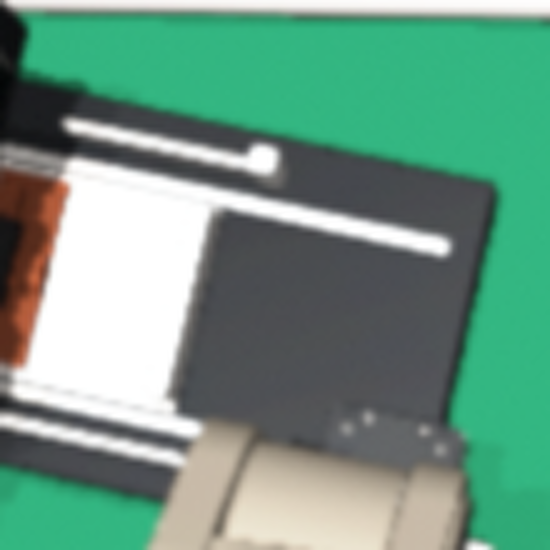

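```bash
python3 -m creep '[0.012,-0.002,0,0,0,0, 0.011,-0.002,0,0,0,0, 0.0085,-0.003,0,0,0,0, 0.0085,-0.003,0,0,0,0, 0.01,-0.002,0,0,0,0, 0.01,-0.002,0,0,0,0, 0.0105,0,0,0,0,0, 0.0105,0,0,0,0,0, 0.0105,0.002,0,0,0,0, 0.0105,0.002,0,0,0,0]'; python3 st.py
```

```text
t: 8.12
ee_pos: [0.5511, -0.0085, 0.0772]
ee_rot: [1.352, 1.11, -1.352]
force: [-1.1, 0.4, -0.4]
finger_gap: 0.007
press xy -0.1763 0.0296 z 0.0772 F along 0.14 [-1.1  0.4 -0.4] q [-0.64  0.46  0.68  2.03 -0.41  0.79  0.09] t 8.125
```

```bash
python3 -c "
from h import *
a=vision.get_image('scene')[:,:,::-1]
crop(a,250,20,490,260,2.4,'s8.png')"
```

```text
(no output)
```

View pics/s8.png

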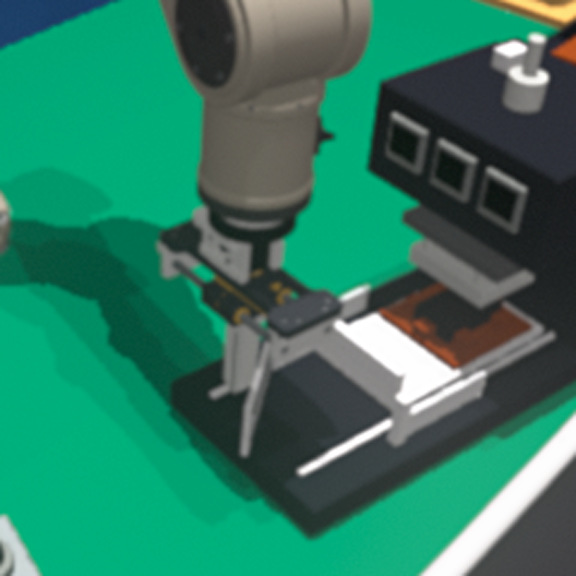

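```bash
python3 -m creep '[0.009,0.0035,0,0,0,0, 0.009,0.0036,0,0,0,0, 0.009,0.0065,0,0,0,0, 0.009,0.0065,0,0,0,0, 0.0077,0.0085,0,0,0,0, 0.0076,0.0085,0,0,0,0, 0.0045,0.0075,0,0,0,0, 0.0045,0.0075,0,0,0,0, 0.0035,0.0065,0,0,0,0, 0.001,0.0043,0,0,0,0]'; python3 st.py
```

```text
t: 9.43
ee_pos: [0.6156, 0.0545, 0.0772]
ee_rot: [1.352, 1.11, -1.352]
force: [0.5, -1.0, -0.5]
finger_gap: 0.005
press xy -0.1016 -0.0209 z 0.0772 F along -0.88 [ 0.5 -1.  -0.5] q [-0.68  0.56  0.66  1.87 -0.44  0.86  0.01] t 9.425
```

```bash
python3 -m creep '[0.0008,0.004,0,0,0,0, 0.0006,0.003,0,0,0,0, 0.0002,0.001,0,0,0,0, 0,0,0,0,0,0]'; python3 st.py
```

```text
t: 9.93
ee_pos: [0.6164, 0.06, 0.0773]
ee_rot: [1.352, 1.108, -1.355]
force: [-1.9, -9.2, 1.7]
finger_gap: 0.009
press xy -0.0961 -0.0206 z 0.0773 F along -9.4 [-1.9 -9.2  1.7] q [-0.69  0.56  0.66  1.87 -0.44  0.86 -0.01] t 9.925
```

```bash
python3 -m creep '[-0.002,-0.0098,0,0,0,0, -0.005,-0.025,0,0,0,0, 0,-0.02,0.05,0,0,0, 0,-0.02,0.05,0,0,0, -0.015,-0.05,0.01,0,0,0, -0.015,-0.05,0,0,0,0, -0.015,-0.05,0,0,0,0, -0.015,-0.05,0,0,0,0,-0.015,-0.05,0,0,0,0,0,0,0,0,0,0]'; python3 st.py;python3 - <<'E'
from h import *
a=vision.get_image('scene')[:,:,::-1];cv2.imwrite('pics/s9.png',a)
b=vision.get_image('top')[:,:,::-1].copy();cv2.imwrite('pics/top9.png',b);crop(b,90,100,450,310,2.2,'t9.png')
print(bot.observe()['ee_pos'])
E
```

```text
t: 11.18
ee_pos: [0.5326, -0.267, 0.1877]
ee_rot: [1.356, 1.105, -1.357]
force: [-0.3, 0.5, -0.3]
finger_gap: 0.008
press xy -0.4333 -0.0039 z 0.1877 F along 0.39 [-0.3  0.5 -0.3] q [-0.26  0.4   0.8   1.84 -0.33  1.04  0.47] t 11.175
[ 0.53456005 -0.26286528  0.18717907]
```

View pics/s9.png

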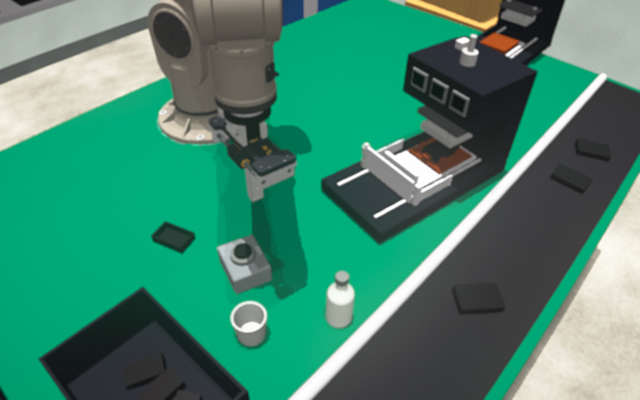

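View pics/t9.png

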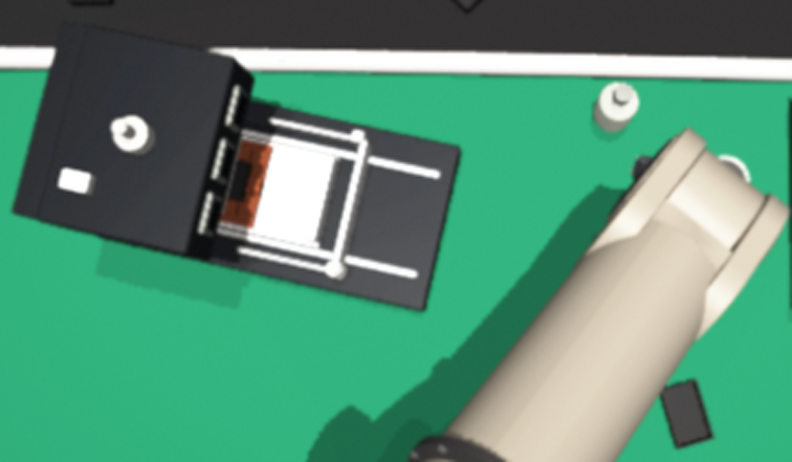

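```bash
python3 -m creep '[-0.008,-0.02,0,0,0,0, -0.007,-0.02,-0.02,0,0,0, 0,0,-0.04,0,0,0, 0,0,-0.04,0,0,0, 0,0,-0.012,0,0,0, 0,0,0,0,0,0]'; python3 st.py;python3 - <<'E'
from h import *
a=vision.get_image('scene')[:,:,::-1];crop(a,180,180,320,300,5,'s10.png')
print(bot.observe()['ee_pos'])
E
```

```text
t: 12.02
ee_pos: [0.5201, -0.302, 0.0753]
ee_rot: [1.351, 1.111, -1.352]
force: [0.3, -0.3, 0.6]
finger_gap: 0.007
press xy -0.47 0.0013 z 0.0753 F along -0.25 [ 0.3 -0.3  0.6] q [-0.1   0.55  0.7   1.92 -0.47  0.84  0.65] t 12.025
[ 0.52049786 -0.302479    0.07614252]
```

View pics/s10.png

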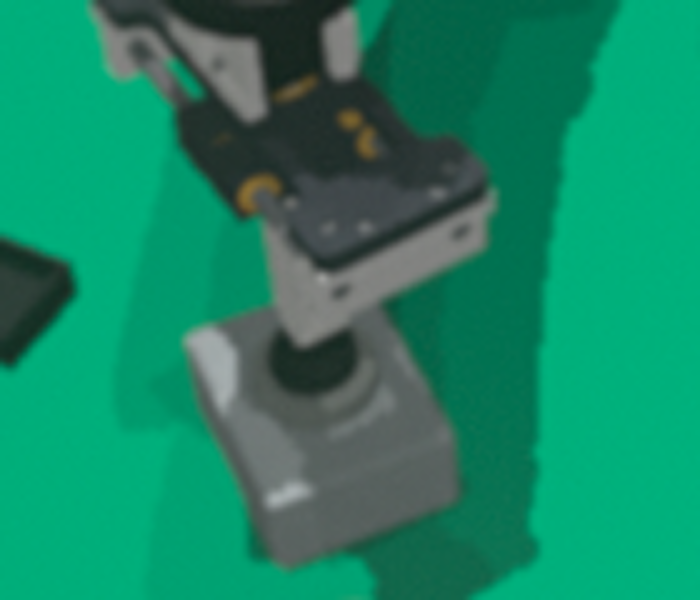

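```bash
python3 -m creep '[-0.001,-0.001,-0.008,0,0,0, 0,0,-0.007,0,0,0, 0,0,-0.005,0,0,0, 0,0,0,0,0,0]'; python3 st.py
```

```text
t: 12.58
ee_pos: [0.5201, -0.3043, 0.0597]
ee_rot: [1.357, 1.108, -1.349]
force: [-20.2, 16.9, 86.0]
finger_gap: 0.004
press xy -0.4723 0.0009 z 0.0597 F along 12.49 [-20.2  16.9  86. ] q [-0.08  0.57  0.68  1.92 -0.49  0.82  0.67] t 12.575
```

```bash
python3 -m creep '[0,0,0.006,0,0,0, 0,0,0,0,0,0]'; python3 st.py; python3 - <<'E'
from h import *
a=vision.get_image('scene')[:,:,::-1];crop(a,180,180,320,300,5,'s11.png')
E
```

```text
t: 12.82
ee_pos: [0.5197, -0.3039, 0.0622]
ee_rot: [1.353, 1.108, -1.35]
force: [1.5, -0.9, 4.6]
finger_gap: 0.009
press xy -0.472 0.0013 z 0.0622 F along -0.62 [ 1.5 -0.9  4.6] q [-0.09  0.57  0.68  1.92 -0.48  0.82  0.66] t 12.825
```

View pics/s11.png

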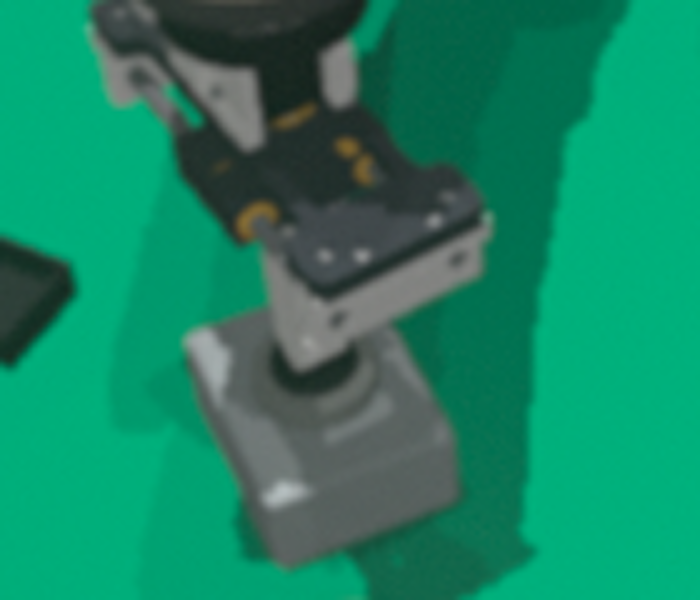

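```bash
python3 -m creep '[0,0,0.003,0,0,0, 0,0,0,0,0,0]'; python3 st.py; python3 -m creep '[0,0,0.01,0,0,0, 0,0,0.04,0,0,0, -0.04,-0.01,0.05,0,0,0, -0.04,0.04,0.05,0,0,0, -0.01,0.05,0,0,0,0, 0,0.05,0,0,0,0, 0,0,0,0,0,0,0,0,0,0,0,0]'; python3 st.py; python3 - <<'E'
from h import *
a=vision.get_image('scene')[:,:,::-1];cv2.imwrite('pics/s12.png',a);crop(a,180,200,380,350,4,'s12b.png');crop(a,310,80,510,230,4,'s12c.png')
b=vision.get_image('top')[:,:,::-1].copy();cv2.imwrite('pics/top12.png',b);crop(b,90,100,450,310,2.2,'t12.png')
E
```

```text
t: 13.12
ee_pos: [0.519, -0.3037, 0.0643]
ee_rot: [1.352, 1.11, -1.352]
force: [1.2, -1.7, 2.9]
finger_gap: 0.002
press xy -0.472 0.0021 z 0.0643 F along -1.45 [ 1.2 -1.7  2.9] q [-0.09  0.56  0.69  1.92 -0.48  0.82  0.66] t 13.125
t: 14.12
ee_pos: [0.4369, -0.1803, 0.204]
ee_rot: [1.352, 1.111, -1.352]
force: [-0.8, -0.5, 1.0]
finger_gap: 0.004
press xy -0.3675 0.1072 z 0.204 F along -0.65 [-0.8 -0.5  1. ] q [-0.54  0.1   0.87  2.08 -0.09  0.99  0.18] t 14.125
```

View pics/s12b.png

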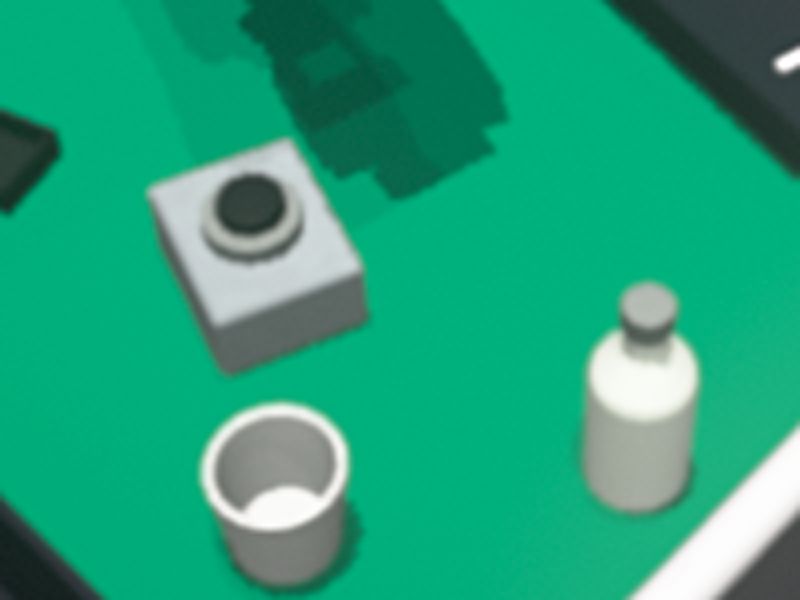

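View pics/s12c.png

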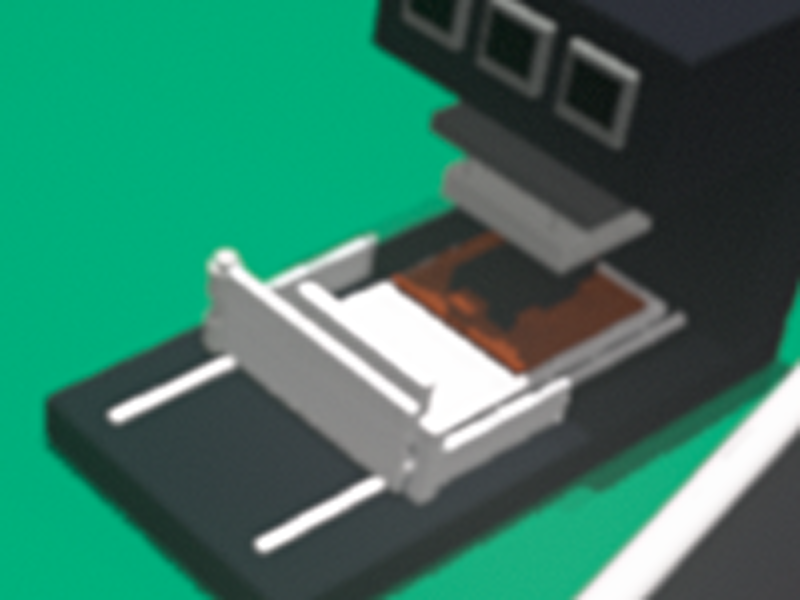

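View pics/t12.png

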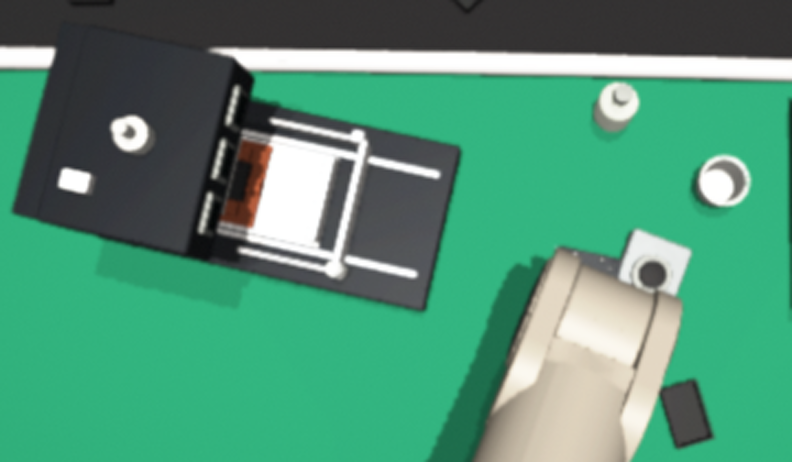

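```bash
python3 -c "
from cell import ticket
print(ticket.job_done())"
```

```text
the job is handed in; nothing more can be done
None
```

The tray is home, the gate is shut, and the start button was pressed right down and released, in that order. I handed the job in at about 14 s, with the arm clear of everything. No verdict came back.

- **Tray:** I pushed it until it met 15 N at its stop. The top picture puts its front face at x = -50.5 mm, a travel of 119.5 mm. A rougher first estimate from hand-picked pixels gave -55 to -57 mm, and the finer edge measurement replaced it.
- **Gate:** I swung it shut until it met 9 N, with the fingertip exactly where a shut gate should be. The last pictures show it resting at the stop post.
- **Start button:** I measured its top at 58 mm high, but it was really about 68 mm. The press therefore hit bottom harder than I meant, with a reading of about 86 N upward (about 90 N in total, under the 120 N limit). On the way up the force dropped from 4.6 to 2.9 N, which matches the spring. The last picture shows the button up.
- **Housing and bystanders:** The housing is lying in the nest, though the press head partly hides it, so I judged this by eye. The bottle, cup and spare look unmoved.

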